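Half-open the sprung shutter over a lens for a knife-edge check

TASK

Slide the lens carrier along its channel, under the hood, until it rests against the end stop, keeping the shutter shut meanwhile. Then slide the sprung shutter on top of the hood open to half of its travel, so that its edge stands at the middle of the window above the lens, and hold it still there: finish while still holding the shutter's tab, for it springs shut when let go. Leave the jar, the tape ring and the pebble beside the fixture where they are.

Things in the scene. Friction and masses are not known exactly. Their poses are not given: they have to be found in the camera images.
- fixture: Grey base plate fixed to the bench, 112 mm wide (x), y -248 to +116, 8 mm thick. Origin: its underside, straight below the window's centre; z up. A metal channel runs along y (x within 39, top at z 25); its lips let the carrier only slide along y. A metal hood bridges it at y -45 to +110 (100 mm wide, top z 54; shutter guide strips to z 63; spring barrel at x +45, y +56 to +113, to z 71).
- window (a point): Centre of the 50 x 50 mm square window in the hood's top face, 54 mm above the bench, at x 0, y 0 of the fixture. Thin dark marks on the two guide strips show its middle (y 0).
- end_stop (a point): The carrier stop at the far end of the channel, under the hood: middle of its stopping face, at x 0, y +25 of the fixture, 13 mm above the bench.
- post_grip (a point): Grip point on the carrier's upright post, 78 mm above the bench, 17 mm below the post's top; section 24 (x) by 14 mm (y), free from z 27. It is 110 mm behind (-y) the lens centre, 135 mm behind the carrier's front edge, so at y -110 of the fixture when home; it starts 70 to 105 mm short of that. The post stays outside the hood.
- lens (a point): Centre of the white 25 mm lens disc fixed on the carrier: a loose grey plate 50 x 160 x 10 mm (0.2 to 0.35 kg, light friction) in the channel, parallel to the fixture, with 1.5 mm of play each side. Home is with its front edge at the end stop; the lens is then below the window.
- shutter (a joint): Opening (m) of the shutter, a dark steel plate 58 x 85 x 4 mm sliding on top of the hood in the fixture's +y direction: 0 shut (covers the window), 0.025 half travel (its edge at the window's middle), 0.050 fully open. A spring pulls it shut: about 4 N when shut, 9 N at half travel, 14 N fully open.
- tab_grip (a point): Gripping point on the upright tab of the shutter, which moves with it: 16 mm below the top of the tab, 96 mm above the bench; when shut it is at x 0, y +42 of the fixture. The tab is 24 mm (x) by 12 mm (y) in section, free from z 64 to z 112.
- dye_jar: Small loose screw-top jar, 38 mm across, 34 mm high, standing on the bench to the left of the fixture's hood (origin under its centre). To be left alone.
- tape_ring: Loose flat roll of tape, 56 mm across, 13 mm high, lying on the bench to the left of the fixture's hood (origin under its centre). To be left alone.
- pebble: Loose dark flat pebble 19 x 39 x 14 mm on the bench to the left of the fixture's hood (origin under its centre). To be left alone.

How it is judged:
On the way, in this order (a step that is already met when the one before it is completed fails the run):
1. the lens carrier is against the end stop with the shutter still shut (y of post_grip in the frame of fixture above -0.114 m and value of joint shutter below 0.004 m), for 0.2 s.
2. the shutter is held at half travel (value of joint shutter between 0.021 and 0.029 m and contact force between the fingers and shutter above 3 N), for 0.3 s.
At the end, for the whole second after the job is handed in: The carrier is within 4 mm of its end stop, and the gripper still holds the shutter (more than 3 N between fingers and shutter) still (under 4 mm/s) at half travel, 25 mm open within 4 mm (all of step 2 and y of post_grip in the frame of fixture above -0.114 m and velocity of joint shutter between -0.004 and 0.004 m/s); the arm keeps its last pose, push and grip.
It fails at once if the shutter is opened (more than 8 mm) before the carrier is home (y of post_grip in the frame of fixture below -0.116 m and value of joint shutter above 0.008 m).
It fails at once if the jar, the tape ring or the pebble is moved (more than 15 mm) (distance of any of dye_jar, tape_ring, pebble from where it was at the start of the episode above 0.015 m).
It also fails if it takes over 51 s, if anything falls off the work surface, if the arm or the gripper's body presses on something with over 40 N, if the wrist force passes 120 N, or if a joint passes its speed limit or range.

ROBOT

A 6-joint arm with a two-finger parallel gripper is mounted at the origin on the work surface; the furniture and walls round the work are solid. World frame = base frame: x ahead of the robot, y to its left, z up, the work surface at z = 0. Lengths are in m, angles in rad, forces in N, time in s.
With the tool pointing down it reaches from about 0.4 to 0.825 m from the base axis. Payload 7 kg.
Tool frame: the origin (TCP) lies midway between the tips of the shut fingers; the grasp point (between the pads) lies 19 mm behind it; z points along the fingers, y is the direction in which the jaws open and shut (so a half turn about z gives the same grasp; the last joint's range is limited). The gripper opens to 88 mm and grips with 3 to 60 N. Pads are 19 mm wide; open, the fingers measure 130 mm over their backs; the gripper's body (78 mm by 193 mm) begins 47 mm behind the grasp point.
Start: joints at [1.56, 0.359, 0.012, 0, -1.224, -0.288], TCP at [0.199, 0.645, 0.227] pointing down, gripper open.
Joint ranges: [-3.07, 3.07], [-1.43, 2.12], [-1.02, 1.25], [-3.03, 1.67], [-3.05, -0], [-3.03, 3.03]. Speed limits (rad/s): [2.39, 2.39, 3.01, 3.14, 3.14, 3.14].

INTERFACE

Orientations are given as a unit quaternion [x, y, z, w].
In Python, from station import * gives the robot as it stands.
- The arm moves only by the tool move_arm, never from a script. Its argument "motion" is a list of rows, each an object with "travel": the shift along the world's x, y, z in units of 0.1 m (1.0 is 0.1 m), a list of three; "angular": the turn, a rotation vector about the world's x, y, z in units of 2 pi rad (1.0 is 2 pi rad), a list of three; "grip": the opening, from -1 (shut) to 1 (fully open), so that 0 is half open. In form: [{"travel": [x, y, z], "angular": [wx, wy, wz], "grip": grip}, ...]. A call has 1 to 12 rows; each row is the pose to reach, as a shift and turn from the pose commanded when the call began, turning the shorter way round; what a row does not reach only later rows make up. A row lasts 1/10 s, in which the tool goes at most 50 mm and 8.59 degrees, less where a joint would pass 70% of its speed; a pose out of reach is approached as far as the arm can. A call with a number of a shift or a turn outside -1 to 1 is refused whole. A call with a gripper value outside its range is refused whole. The fingers move at their own pace and stop on an object; the grip force is fixed at half the most. Time passes only in rows, so rows that repeat a pose let the fingers close. It gives the time, the measured TCP pose, the force and the opening at its end, in the units of the state.
- state(): the state, without advancing time (a new reading comes with each control period).
- capture(name): name is "scene" or "top"; returns (picture, depth): 384x512x3 uint8, red, green, blue; 384x512 float32, m along the optical axis (not along the pixel's ray), 0 where there is no reading.
- get_calibration(name): a dict with "intrinsics" (3x3 intrinsics, pixels), "k1" (the pictures are not rectified: a ray, as slopes to the right and down, at radius r is drawn at 1 + k1 r^2 times it, then the intrinsics apply), "R" (3x3) and "t" (3): a world point X has camera coordinates R X + t. Camera axes: x right, y down, z forward; pixel columns grow to the right and rows downward; lengths in m; the calibration is good to about 2 mm. A picture is of the moment at which its call begins. get_calibration takes no time and is no camera call.
- finish_job(): hands the job in, once; it reports no verdict.
The state is a dict: "time_s": time; "q": joint angles; "joint_vel": joint speeds; "effort": joint torques, N m; "tcp_pos": TCP position; "tcp_rot": TCP orientation; "ft_force": force on the tool from outside, world axes, zero at the start; "moment": the same for the moment, N m; "opening": finger opening in m.
Only numpy, scipy, OpenCV 4.12 (cv2) and the standard library are available. Lean on these libraries where they do the work, as an engineer would, in place of code of your own. Each camera call takes 0.05 s, during which the arm holds its last target.

## Working session

There is one attempt and no reset: what is moved stays moved. The work goes in short steps, Python scripts to look and compute and a tool call to move; the robot and the scene stay as the last step left them, time stands still between calls to the robot, and variables do not carry over. Pictures are saved under pics/ and viewed, and the job is handed in when it is done.

Besides the shell and the picture viewer there is one more tool, called after "Request:" as a command line: name --argument value ..., lists and objects as JSON in quotes. move_arm: Moves the arm, as the interface text tells. Shifts and turns lie within -1 to 1; 1 stands for 0.1 m of shift or 2 pi rad of turn. Its arguments: {"type":"object","properties":{"motion":{"type":"array"}},"required":["motion"]}

```bash
mkdir -p pics; ls; python3 - <<'E'
from station import *
import cv2,numpy as np
s=state();print({k:np.round(v,3) for k,v in s.items()})
for n in("scene","top"):
    p,d=capture(n);cv2.imwrite(f"pics/{n}0.png",cv2.cvtColor(p,cv2.COLOR_RGB2BGR));np.savez(f"{n}0.npz",p=p,d=d)
    print(n,get_calibration(n))
E
```

```text
pics
{'time_s': np.float64(0.0), 'q': array([ 1.56 ,  0.359,  0.011, -0.   , -1.224, -0.288]), 'joint_vel': array([-0.001,  0.   , -0.001,  0.   ,  0.002,  0.001]), 'effort': array([ 1.0000e-03, -5.8273e+01,  2.9304e+01,  6.9970e+00,  7.0000e-03,
       -0.0000e+00]), 'tcp_pos': array([0.199, 0.645, 0.226]), 'tcp_rot': array([ 0.989, -0.149, -0.   ,  0.001]), 'ft_force': array([ 0.62 , -0.431, -0.641]), 'moment': array([ 0.021, -0.036,  0.011]), 'opening': np.float64(0.088)}
scene {'intrinsics': array([[474.94834886,   0.        , 258.05025323],
       [  0.        , 474.94834886, 202.32737999],
       [  0.        ,   0.        ,   1.        ]]), 'k1': -0.02326220457064539, 'R': array([[ 0.5717373 , -0.8204167 ,  0.00573571],
       [-0.53008592, -0.37472758, -0.76064983],
       [ 0.62619915,  0.43185146, -0.64913707]]), 't': array([-0.26154106,  0.29048932,  0.91626221])}
top {'intrinsics': array([[486.57624972,   0.        , 254.48732245],
       [  0.        , 486.57624972, 185.78460417],
       [  0.        ,   0.        ,   1.        ]]), 'k1': -0.14175511626863396, 'R': array([[ 0.11334435, -0.99355059,  0.00320669],
       [-0.96832218, -0.1111879 , -0.22358312],
       [ 0.22249769,  0.02223678, -0.97467959]]), 't': array([-0.04953258,  0.4606111 ,  0.94140315])}
```

View pics/scene0.png

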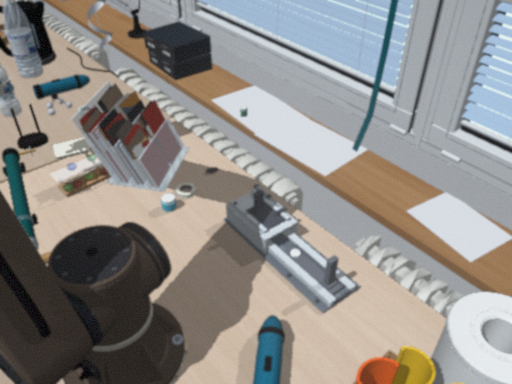

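View pics/top0.png

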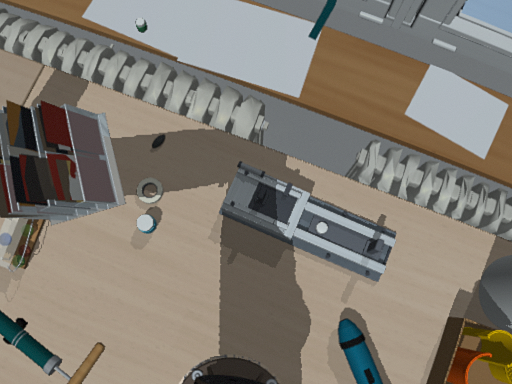

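```bash
cat > h.py <<'E'
import numpy as np,cv2
from station import *
def ray(n,uv):
    c=get_calibration(n);K=c["intrinsics"];uv=np.atleast_2d(np.float64(uv))
    x=cv2.undistortPoints(uv[:,None],K,np.array([c["k1"],0,0,0,0.]),None,None,None) if 0 else None
    d=np.c_[(uv[:,0]-K[0,2])/K[0,0],(uv[:,1]-K[1,2])/K[1,1]];s=d.copy()
    for _ in range(20): s=d/(1+c["k1"]*(s**2).sum(1,keepdims=True))
    return c,np.c_[s,np.ones(len(s))]
def onplane(n,uv,z):
    c,r=ray(n,uv);o=-c["R"].T@c["t"];w=r@c["R"]
    return o+w*((z-o[2])/w[:,2])[:,None]
def cloud(n,d):
    v,u=np.mgrid[:d.shape[0],:d.shape[1]];c,r=ray(n,np.c_[u.ravel(),v.ravel()])
    X=(r*d.reshape(-1,1)-c["t"])@c["R"]; X[d.ravel()==0]=np.nan
    return X.reshape(*d.shape,3)
def proj(n,X):
    c=get_calibration(n);X=np.atleast_2d(X)
    return cv2.projectPoints(X[:,None],cv2.Rodrigues(c["R"])[0],c["t"],c["intrinsics"],np.array([c["k1"],0,0,0.]))[0][:,0]
E
python3 - <<'E'
from h import *
for n,(a,b,w,h) in(("top",(205,145,210,150)),("scene",(215,175,160,140))):
    p=np.load(n+"0.npz")["p"][b:b+h,a:a+w];
    cv2.imwrite(f"pics/{n}0z.png",cv2.cvtColor(cv2.resize(p,None,fx=3.8,fy=3.8,interpolation=cv2.INTER_CUBIC),cv2.COLOR_RGB2BGR))
z=np.load("top0.npz");X=cloud("top",z["d"])
for uv in [(322,227),(300,300),(379,232),(268,187),(245,168),(297,215),(384,262)]: print(uv,X[uv[1],uv[0]].round(3))
# base plate mask: z>5mm within region
m=((X[...,2]>.006)&(X[...,2]<.13)).astype(np.uint8);m[:, :205]=0;m[:,410:]=0;m[:150]=0;m[290:]=0
n,l,st,c=cv2.connectedComponentsWithStats(m);print(st,c)
k=1+st[1:,4].argmax();P=X[l==k]
r=cv2.minAreaRect(P[:,:2].astype(np.float32)*1000);print(r)
for lo in range(5,120,5):
    Q=P[(P[:,2]*1000>lo)&(P[:,2]*1000<=lo+5)];print(lo,len(Q),Q.mean(0).round(3) if len(Q) else 0)
E
```

```text
(322, 227) [ 0.398 -0.145  0.025]
(300, 300) [ 0.246 -0.116 -0.001]
(379, 232) [ 0.402 -0.266  0.019]
(268, 187) [ 0.462 -0.024  0.059]
(245, 168) [0.494 0.026 0.07 ]
(297, 215) [ 0.412 -0.089  0.056]
(384, 262) [ 0.341 -0.282  0.012]
[[     0      0    512    384 187414]
 [   264    151      1      1      1]
 [   245    155      1      1      1]
 [   219    161    177    121   9164]
 [   280    160      1      1      1]
 [   212    163      1      1      1]
 [   218    173      1      1      1]
 [   284    172      1      1      1]
 [   213    174      1      1      1]
 [   207    185      1      1      1]
 [   314    186      1      1      1]
 [   325    191      1      1      1]
 [   339    196      1      1      1]
 [   364    201      1      1      1]
 [   345    207      1      1      1]
 [   372    207      1      1      1]
 [   390    209      1      1      1]
 [   213    219      1      1      1]
 [   400    230      1      1      1]
 [   252    233      1      1      1]
 [   259    239      1      1      1]
 [   213    241      1      1      1]
 [   239    247      1      1
[... 1364 characters left out ...]
 72.64348602294922)
5 1352 [ 0.379 -0.166  0.008]
10 651 [ 0.38  -0.165  0.012]
15 1029 [ 0.383 -0.188  0.018]
20 1078 [ 0.383 -0.189  0.023]
25 970 [ 0.382 -0.184  0.026]
30 46 [ 0.382 -0.081  0.032]
35 29 [ 0.384 -0.054  0.038]
40 36 [ 0.382 -0.07   0.042]
45 38 [ 0.395 -0.039  0.048]
50 902 [ 0.429 -0.018  0.054]
55 1438 [ 0.43  -0.029  0.057]
60 899 [ 0.433 -0.027  0.062]
65 395 [ 0.46  -0.017  0.067]
70 94 [ 0.472 -0.023  0.071]
75 12 [ 0.393 -0.148  0.078]
80 11 [ 0.387 -0.159  0.082]
85 14 [ 0.387 -0.161  0.087]
90 37 [ 0.372 -0.222  0.094]
95 52 [ 0.372 -0.226  0.097]
100 3 [ 0.428 -0.014  0.104]
105 13 [ 0.437 -0.014  0.108]
110 63 [ 0.439 -0.013  0.112]
115 2 [ 0.437 -0.015  0.116]
```

View pics/top0z.png

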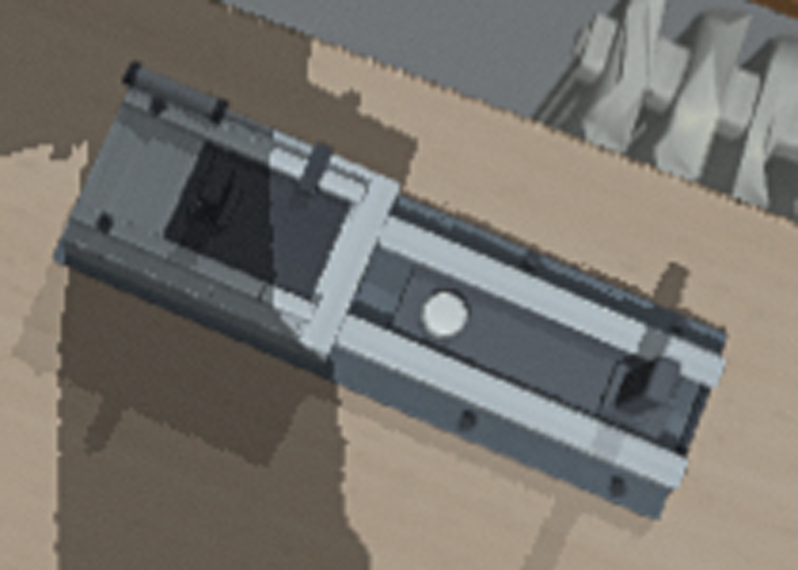

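View pics/scene0z.png

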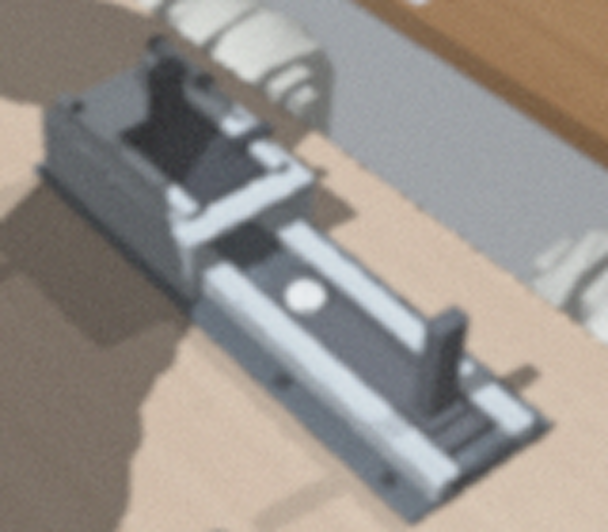

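```bash
python3 - <<'E'
from h import *
for n in("top","scene"):
    z=np.load(n+"0.npz");X=cloud(n,z["d"])
    O=np.array([.4263,-.0534]);ey=np.array([.298,.9545]);ex=np.array([.9545,-.298])
    F=np.stack([(X[...,:2]-O)@ex,(X[...,:2]-O)@ey,X[...,2]],-1)*1000
    print(n,"cam",-get_calibration(n)["R"].T@get_calibration(n)["t"])
    for nm,(y0,y1,z0,z1) in dict(post=(-240,-120,30,130),posttop=(-240,-120,88,130),tab=(20,70,75,140),tabtop=(20,70,105,140)).items():
        m=(abs(F[...,0])<40)&(F[...,1]>y0)&(F[...,1]<y1)&(F[...,2]>z0)&(F[...,2]<z1)
        v,u=np.nonzero(m);Q=F[m]
        if len(Q):print(nm,len(Q),"uv",u.min(),u.max(),v.min(),v.max(),"med",np.median(Q,0).round(1),"lo",np.percentile(Q,3,0).round(1),"hi",np.percentile(Q,97,0).round(1))
    p=z["p"].astype(int);w=(p.min(2)>200);
    m=w&(F[...,2]>10)&(F[...,2]<40)&(abs(F[...,0])<20)&(F[...,1]<-45)&(F[...,1]>-150)
    v,u=np.nonzero(m);print("lens",len(u),u.mean(),v.mean(),F[m].mean(0).round(1), np.ptp(u),np.ptp(v))
    q=onplane(n,[(u.mean(),v.mean())],.018)[0];print("lens ray z18",((q[:2]-O)@ex*1000,(q[:2]-O)@ey*1000))
    m=(F[...,2]>6)&(F[...,2]<130)&(abs(F[...,0])<75)&(F[...,1]>-270)&(F[...,1]<140)
    r=cv2.minAreaRect(X[m][:,:2].astype(np.float32)*1000);print(r)
    # hood top front edge, marks
    m=(F[...,2]>50)&(F[...,2]<58)&(abs(F[...,0])<20)&(F[...,1]<0)&(F[...,1]>-80); print("hood front", np.percentile(F[m][:,1],[1,3,10]))
E
```

```text
top cam [ 0.24217416 -0.01893252  1.02071014]
post 179 uv 335 383 223 256 med [  -2.2 -200.8   83.9] lo [ -12.  -210.2   30.9] hi [  11.2 -198.1   98.1]
posttop 83 uv 374 383 239 251 med [  -0.5 -203.7   95.2] lo [ -11.1 -210.4   89.9] hi [  10.8 -198.8   99. ]
tab 104 uv 257 266 186 202 med [ -3.   41.5 111.1] lo [-12.   36.4  77.6] hi [  9.8  47.5 114.7]
tabtop 78 uv 257 266 186 198 med [ -0.7  42.3 112. ] lo [-11.7  36.7 107.8] hi [ 10.7  47.7 114.8]
lens 7 320.0 231.0 [ -8.5 -95.   24.1] 4 2
lens ray z18 (np.float64(-7.404120181652235), np.float64(-95.42575352135331))
((401.97552490234375, -115.35455322265625), (374.4499206542969, 135.8523712158203), 73.28264617919922)
hood front [-44.35834348 -43.64184825 -41.79844212]
scene cam [-0.27024554 -0.50140747  0.81724054]
post 285 uv 324 337 256 283 med [  -5.4 -208.5   71.1] lo [ -11.6 -211.    33.7] hi [  10.7 -198.1   97. ]
posttop 79 uv 326 337 256 265 med [  -1.8 -204.9   94.5] lo [ -10.9 -210.4   88.2] hi [  11.7 -197.4   97.7]
tab 146 uv 254 263 190 207 med [-1.9 38.4 97.6] lo [-10.5  35.5  76.9] hi [ 11.5  47.4 112.6]
tabtop 46 uv 254 263 190 197 med [  0.   40.3 110.3] lo [-10.4  35.8 106.1] hi [ 12.1  47.5 113.5]
lens 50 294.8 252.12 [  0.9 -93.8  24.1] 8 6
lens ray z18 (np.float64(4.9724245186298575), np.float64(-89.5795747216872))
((407.8978576660156, -116.5689697265625), (364.89349365234375, 115.71963500976562), 72.37079620361328)
hood front [-45.44053426 -44.84153381 -43.87822196]
```

```bash
python3 - <<'E'
from h import *
for n in("top","scene"):
    X=cloud(n,np.load(n+"0.npz")["d"]).reshape(-1,3);X=X[np.isfinite(X[:,0])]
    print(n)
    for y in np.arange(-.4,.8,.1):
        r=[]
        for x in np.arange(.1,.9,.1):
            Q=X[(X[:,0]>=x)&(X[:,0]<x+.1)&(X[:,1]>=y)&(X[:,1]<y+.1)]
            r.append("%5.2f"%np.percentile(Q[:,2],99.5) if len(Q)>5 else "  -  ")
        print("%.1f"%y,*r)
z=np.load("top0.npz");X=cloud("top",z["d"])
for uv in((147,224),(150,190),(158,141)):print(X[uv[1],uv[0]])
E
```

```text
top
-0.4  0.08  0.01  0.01  0.01  0.04  0.04  0.33  0.27
-0.3  0.06  0.04  0.10  0.03  0.00  0.04  0.27  0.24
-0.2  0.04  0.03  0.03  0.06  0.00  0.04  0.04  0.21
-0.1  0.22  0.01  0.07  0.11  0.01  0.04  0.04  0.15
-0.0  0.24  0.01  0.06  0.07  0.07  0.04  0.04  0.06
0.1  0.01  0.01  0.01  0.01  0.01  0.00  0.04  0.04
0.2  0.04  0.01  0.04  0.02  0.02  0.00  0.06  0.07
0.3  0.01  0.01  0.16  0.15  0.13  0.00  0.07  0.07
0.4  0.05  0.06  0.18  0.18  0.18  0.01  0.04  0.04
0.5  0.01  0.06  0.06  0.17  0.18  0.01  0.00  0.04
0.6   -     -     -     -    0.01  0.01  0.00  0.04
0.7   -     -     -     -     -     -   -0.05 -0.03
0.8   -     -     -     -     -     -     -     -  
scene
-0.4  0.00  0.00  0.00  0.01  0.04  0.04  0.52  0.52
-0.3  0.06  0.04  0.10  0.03  0.00  0.04  0.51  0.50
-0.2  0.00  0.00  0.03  0.06  0.00  0.04  0.04  0.48
-0.1  0.26  0.00  0.06  0.11  0.00  0.04  0.04  0.45
-0.0  0.26  0.00  0.05  0.07  0.07  0.04  0.04  0.43
0.1   -    0.00  0.00  0.01  0.00  0.00  0.04  0.20
0.2   -    0.00  0.04  0.02  0.01  0.00  0.06  0.07
0.3  0.00  0.00  0.16  0.15  0.13  0.01  0.07  0.07
0.4  0.05  0.06  0.20  0.18  0.18  0.01  0.04  0.04
0.5  0.05  0.32  0.20  0.20  0.20  0.01  0.00  0.04
0.6  0.05  0.05  0.03  0.01   -     -    0.00  0.17
0.7  0.00  0.06  0.13  0.01   -     -    0.00  0.17
0.8   -    0.01  0.01  0.03  0.06  0.01  0.01  0.11
[0.36210996 0.21443936 0.03309552]
[0.43988877 0.22728125 0.00129371]
[0.54707055 0.2241821  0.01571555]
```

Request:
move_arm --motion '[{"travel": [0, 0, 0.4], "angular": [0, 0, 0], "grip": 1}, {"travel": [0.1, -0.2, 0.7], "angular": [0, 0, 0], "grip": 1}, {"travel": [0.3, -0.6, 0.7], "angular": [0, 0, 0], "grip": 1}, {"travel": [0.5, -1, 0.7], "angular": [0, 0, 0], "grip": 1}]'

```text
time_s: 0.5
tcp_pos: [0.2488, 0.5444, 0.2967]
tcp_rot: [0.989, -0.148, -0.0, -0.0]
ft_force: [1.4, 0.0, -0.4]
opening: 0.0882
```

Request:
move_arm --motion '[{"travel": [0.25, -0.33, 0], "angular": [0, 0, 0], "grip": 1}, {"travel": [0.5, -0.67, 0], "angular": [0, 0, 0], "grip": 1}, {"travel": [0.75, -1, 0], "angular": [0, 0, 0], "grip": 1}]'

```text
time_s: 0.8
tcp_pos: [0.3242, 0.4433, 0.2964]
tcp_rot: [0.989, -0.149, -0.0, 0.0]
ft_force: [0.1, 0.1, 0.2]
opening: 0.0875
```

Request:
move_arm --motion '[{"travel": [0.25, -0.33, 0], "angular": [0, 0, 0], "grip": 1}, {"travel": [0.5, -0.67, 0], "angular": [0, 0, 0], "grip": 1}, {"travel": [0.75, -1, 0], "angular": [0, 0, 0], "grip": 1}]'

```text
time_s: 1.1
tcp_pos: [0.3992, 0.3434, 0.2965]
tcp_rot: [0.989, -0.149, -0.0, 0.0]
ft_force: [0.2, 1.0, 0.0]
opening: 0.0874
```

Now x 0.40 → 0.44, y on down.

Request:
move_arm --motion '[{"travel": [0.2, -0.33, 0], "angular": [0, 0, 0], "grip": 1}, {"travel": [0.4, -0.67, 0], "angular": [0, 0, 0], "grip": 1}, {"travel": [0.5, -1, 0], "angular": [0, 0, 0], "grip": 1}]'

```text
time_s: 1.4
tcp_pos: [0.4495, 0.2434, 0.2961]
tcp_rot: [0.989, -0.149, -0.0, 0.0]
ft_force: [0.2, -0.2, -0.5]
opening: 0.0876
```

Request:
move_arm --motion '[{"travel": [0, -0.33, 0], "angular": [0, 0, 0], "grip": 1}, {"travel": [0, -0.67, 0], "angular": [0, 0, 0], "grip": 1}, {"travel": [0, -1, 0], "angular": [0, 0, 0], "grip": 1}]'

```text
time_s: 1.7
tcp_pos: [0.4483, 0.1435, 0.2962]
tcp_rot: [0.989, -0.149, -0.0, 0.0]
ft_force: [0.4, 0.4, -0.2]
opening: 0.0875
```

Request:
move_arm --motion '[{"travel": [0, -0.33, 0], "angular": [0, 0, 0], "grip": 1}, {"travel": [0, -0.67, 0], "angular": [0, 0, 0], "grip": 1}, {"travel": [0, -1, 0], "angular": [0, 0, 0], "grip": 1}]'

```text
time_s: 2.0
tcp_pos: [0.4482, 0.0437, 0.2964]
tcp_rot: [0.989, -0.149, -0.0, 0.0]
ft_force: [-0.3, 0.4, 0.7]
opening: 0.0877
```

Request:
move_arm --motion '[{"travel": [0, -0.33, 0], "angular": [0, 0, 0], "grip": 1}, {"travel": [-0.1, -0.67, 0], "angular": [0, 0, 0], "grip": 1}, {"travel": [-0.2, -1, 0], "angular": [0, 0, 0], "grip": 1}]'

```text
time_s: 2.3
tcp_pos: [0.428, -0.0563, 0.2963]
tcp_rot: [0.989, -0.149, -0.0, 0.0]
ft_force: [0.1, -0.6, 0.4]
opening: 0.0877
```

Request:
move_arm --motion '[{"travel": [-0.1, -0.33, 0], "angular": [0, 0, 0], "grip": 1}, {"travel": [-0.2, -0.67, 0], "angular": [0, 0, 0], "grip": 1}, {"travel": [-0.4, -1, 0], "angular": [0, 0, 0], "grip": 1}]'

```text
time_s: 2.6
tcp_pos: [0.3883, -0.1562, 0.2963]
tcp_rot: [0.989, -0.149, -0.0, 0.0]
ft_force: [0.8, 0.1, -0.3]
opening: 0.0876
```

Request:
move_arm --motion '[{"travel": [-0.1, -0.3, 0], "angular": [0, 0, 0], "grip": 1}, {"travel": [-0.2, -0.6, 0], "angular": [0, 0, 0], "grip": 1}, {"travel": [-0.23, -0.92, 0], "angular": [0, 0, 0], "grip": 1}, {"travel": [-0.23, -0.92, -0.3], "angular": [0, 0, 0], "grip": 1}, {"travel": [-0.23, -0.92, -0.7], "angular": [0, 0, 0], "grip": 1}, {"travel": [-0.23, -0.92, -1], "angular": [0, 0, 0], "grip": 1}]'

```text
time_s: 3.2
tcp_pos: [0.3645, -0.247, 0.1945]
tcp_rot: [0.989, -0.15, -0.001, -0.0]
ft_force: [0.8, -0.3, 0.4]
opening: 0.0872
```

```bash
python3 - <<'E'
from h import *
s=state();print(s["tcp_pos"],s["q"].round(2),s["time_s"])
for n in("top","scene"):
    p,d=capture(n);cv2.imwrite(f"pics/{n}1.png",cv2.cvtColor(p,cv2.COLOR_RGB2BGR))
E
```

```text
[ 0.36450768 -0.24698982  0.19449404] [-0.15 -0.01 -0.52 -0.   -1.06  1.42] 3.2
```

View pics/scene1.png

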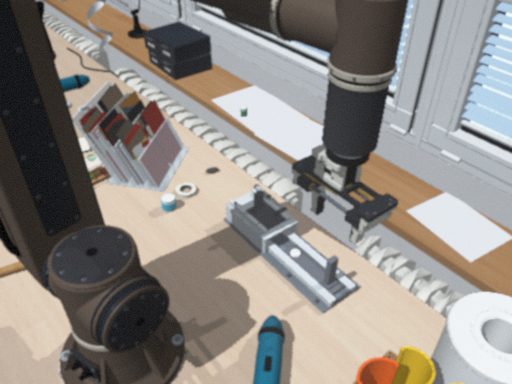

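The gripper hovers over the post (post at about (331,270)), with the jaws lined up along the channel. Next it goes down.

Request:
move_arm --motion '[{"travel": [0.01, -0.01, -0.3], "angular": [0, 0, 0], "grip": 1}, {"travel": [0.01, -0.01, -0.6], "angular": [0, 0, 0], "grip": 1}, {"travel": [0.01, -0.01, -0.9], "angular": [0, 0, 0], "grip": 1}]'

```text
time_s: 3.6
tcp_pos: [0.3681, -0.2482, 0.1075]
tcp_rot: [0.989, -0.149, 0.001, 0.0]
ft_force: [0.9, -0.2, -0.7]
opening: 0.0878
```

Request:
move_arm --motion '[{"travel": [0, 0, -0.25], "angular": [0, 0, 0], "grip": 1}, {"travel": [0, 0, -0.45], "angular": [0, 0, 0], "grip": 1}, {"travel": [0, 0, -0.45], "angular": [0, 0, 0], "grip": 1}]'

```text
time_s: 3.9
tcp_pos: [0.3662, -0.2477, 0.0608]
tcp_rot: [0.989, -0.149, -0.002, 0.0]
ft_force: [-1.1, 0.2, 0.8]
opening: 0.0874
```

```bash
python3 - <<'E'
from h import *
s=state();print(s["tcp_pos"],s["ft_force"],s["time_s"])
for n in("top","scene"):
    p,d=capture(n);p=p[170:300,210:400];cv2.imwrite(f"pics/{n}2.png",cv2.cvtColor(cv2.resize(p,None,fx=4,fy=4),cv2.COLOR_RGB2BGR))
E
```

```text
[ 0.36619971 -0.24774982  0.06077502] [-1.05297281  0.17369228  0.83525741] 3.9
```

View pics/scene2.png

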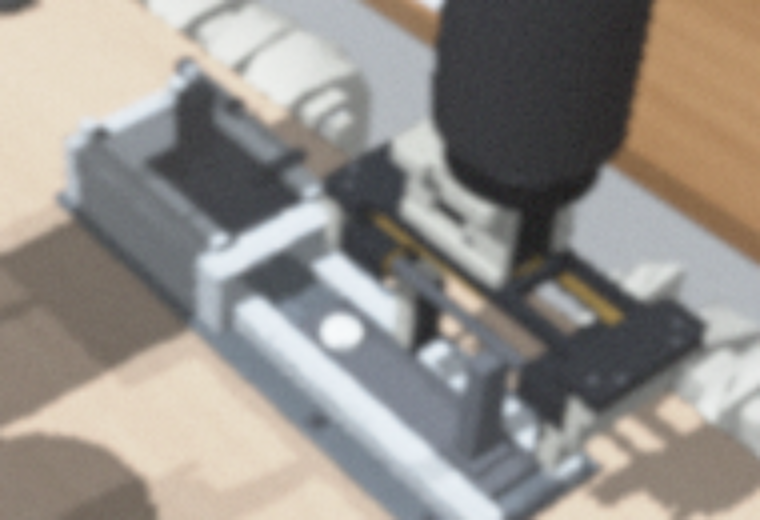

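The post (at about (485,390)) stands between the two open fingers, so I close on it.

Request:
move_arm --motion '[{"travel": [0, 0, 0], "angular": [0, 0, 0], "grip": -1}, {"travel": [0, 0, 0], "angular": [0, 0, 0], "grip": -1}, {"travel": [0, 0, 0], "angular": [0, 0, 0], "grip": -1}, {"travel": [0, 0, 0], "angular": [0, 0, 0], "grip": -1}, {"travel": [0, 0, 0], "angular": [0, 0, 0], "grip": -1}, {"travel": [0, 0, 0], "angular": [0, 0, 0], "grip": -1}, {"travel": [0, 0, 0], "angular": [0, 0, 0], "grip": -1}, {"travel": [0, 0, 0], "angular": [0, 0, 0], "grip": -1}]'

```text
time_s: 4.8
tcp_pos: [0.3667, -0.2479, 0.0615]
tcp_rot: [0.989, -0.149, -0.0, 0.0]
ft_force: [0.4, 0.4, 0.1]
opening: 0.0294
```

Request:
move_arm --motion '[{"travel": [0, 0, 0], "angular": [0, 0, 0], "grip": -1}, {"travel": [0, 0, 0], "angular": [0, 0, 0], "grip": -1}, {"travel": [0, 0, 0], "angular": [0, 0, 0], "grip": -1}, {"travel": [0, 0, 0], "angular": [0, 0, 0], "grip": -1}]'

```text
time_s: 5.2
tcp_pos: [0.3667, -0.248, 0.0615]
tcp_rot: [0.989, -0.149, -0.0, 0.0]
ft_force: [-0.1, -1.1, 0.4]
opening: 0.0136
```

Request:
move_arm --motion '[{"travel": [0.03, 0.1, 0], "angular": [0, 0, 0], "grip": -1}, {"travel": [0.06, 0.19, 0], "angular": [0, 0, 0], "grip": -1}, {"travel": [0.09, 0.29, 0], "angular": [0, 0, 0], "grip": -1}, {"travel": [0.12, 0.38, 0], "angular": [0, 0, 0], "grip": -1}, {"travel": [0.15, 0.48, 0], "angular": [0, 0, 0], "grip": -1}, {"travel": [0.18, 0.57, 0], "angular": [0, 0, 0], "grip": -1}, {"travel": [0.21, 0.67, 0], "angular": [0, 0, 0], "grip": -1}, {"travel": [0.24, 0.76, 0], "angular": [0, 0, 0], "grip": -1}]'

```text
time_s: 6.0
tcp_pos: [0.3909, -0.171, 0.0615]
tcp_rot: [0.989, -0.149, -0.0, -0.0]
ft_force: [-0.3, -1.1, -1.6]
opening: 0.014
```

Request:
move_arm --motion '[{"travel": [0.015, 0.05, 0], "angular": [0, 0, 0], "grip": -1}, {"travel": [0.03, 0.095, 0], "angular": [0, 0, 0], "grip": -1}, {"travel": [0.03, 0.095, 0], "angular": [0, 0, 0], "grip": -1}]'

```text
time_s: 6.3
tcp_pos: [0.394, -0.1619, 0.0615]
tcp_rot: [0.989, -0.149, 0.0, -0.0]
ft_force: [0.5, 0.5, -0.6]
opening: 0.0137
```

Request:
move_arm --motion '[{"travel": [0.003, 0.01, 0], "angular": [0, 0, 0], "grip": -1}, {"travel": [0.006, 0.02, 0], "angular": [0, 0, 0], "grip": -1}, {"travel": [0.006, 0.02, 0], "angular": [0, 0, 0], "grip": -1}]'

```text
time_s: 6.6
tcp_pos: [0.3942, -0.1605, 0.0615]
tcp_rot: [0.989, -0.149, -0.0, -0.0]
ft_force: [0.2, 0.8, -1.4]
opening: 0.0138
```

Request:
move_arm --motion '[{"travel": [0.003, 0.01, 0], "angular": [0, 0, 0], "grip": -1}, {"travel": [0.003, 0.01, 0], "angular": [0, 0, 0], "grip": -1}]'

```text
time_s: 6.8
tcp_pos: [0.3946, -0.1595, 0.0615]
tcp_rot: [0.989, -0.149, -0.0, 0.0]
ft_force: [0.1, -1.2, -1.3]
opening: 0.0133
```

Request:
move_arm --motion '[{"travel": [0.003, 0.01, 0], "angular": [0, 0, 0], "grip": -1}, {"travel": [0.003, 0.01, 0], "angular": [0, 0, 0], "grip": -1}]'

```text
time_s: 7.0
tcp_pos: [0.3949, -0.1584, 0.0615]
tcp_rot: [0.989, -0.149, -0.0, -0.0]
ft_force: [-0.9, -0.7, -1.8]
opening: 0.0138
```

Request:
move_arm --motion '[{"travel": [0.003, 0.01, 0], "angular": [0, 0, 0], "grip": -1}, {"travel": [0.003, 0.01, 0], "angular": [0, 0, 0], "grip": -1}]'

```text
time_s: 7.2
tcp_pos: [0.3949, -0.1579, 0.0617]
tcp_rot: [0.989, -0.149, -0.0, 0.001]
ft_force: [-0.7, -5.6, 0.1]
opening: 0.0139
```

Contact is beginning (y force −5.6 N). One more millimetre.

Request:
move_arm --motion '[{"travel": [0.003, 0.01, 0], "angular": [0, 0, 0], "grip": -1}, {"travel": [0.003, 0.01, 0], "angular": [0, 0, 0], "grip": -1}, {"travel": [0.003, 0.01, 0], "angular": [0, 0, 0], "grip": -1}]'

```text
time_s: 7.5
tcp_pos: [0.395, -0.1578, 0.062]
tcp_rot: [0.989, -0.149, -0.0, 0.001]
ft_force: [-2.2, -12.1, 3.1]
opening: 0.014
```

```bash
python3 - <<'E'
from h import *
s=state();print(s["tcp_pos"],s["ft_force"],s["time_s"])
for n in("top","scene"):
    p,d=capture(n);p=p[150:280,200:390];cv2.imwrite(f"pics/{n}3.png",cv2.cvtColor(cv2.resize(p,None,fx=4,fy=4),cv2.COLOR_RGB2BGR))
E
```

```text
[ 0.39496133 -0.15777388  0.06195174] [ -2.17239584 -12.14074468   3.10864009] 7.5
```

View pics/scene3.png

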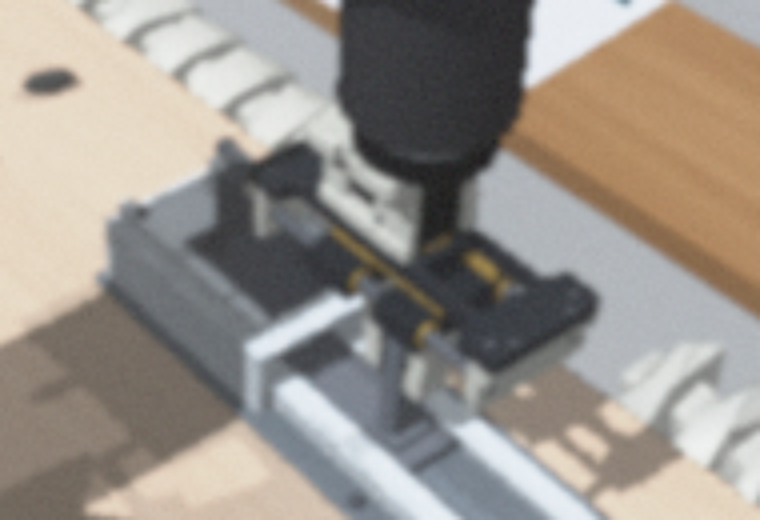

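The carrier is up against the stop: TCP at fixture y ≈ −109 mm with a 12 N reaction, and the tab hasn't moved. I relieve the push and open the fingers partway.

Request:
move_arm --motion '[{"travel": [-0.003, -0.01, 0], "angular": [0, 0, 0], "grip": -1}, {"travel": [-0.003, -0.01, 0], "angular": [0, 0, 0], "grip": -0.3}, {"travel": [-0.003, -0.01, 0], "angular": [0, 0, 0], "grip": -0.3}, {"travel": [-0.003, -0.01, 0], "angular": [0, 0, 0], "grip": -0.3}, {"travel": [-0.003, -0.01, 0], "angular": [0, 0, 0], "grip": -0.3}, {"travel": [-0.003, -0.01, 0], "angular": [0, 0, 0], "grip": -0.3}]'

```text
time_s: 8.2
tcp_pos: [0.3954, -0.1573, 0.0616]
tcp_rot: [0.989, -0.149, 0.0, -0.0]
ft_force: [0.3, -0.1, -0.8]
opening: 0.0307
```

Request:
move_arm --motion '[{"travel": [0, 0, 0.2], "angular": [0, 0, 0], "grip": -0.3}, {"travel": [0, 0, 0.5], "angular": [0, 0, 0], "grip": -0.3}, {"travel": [0, 0, 0.8], "angular": [0, 0, 0], "grip": -0.3}, {"travel": [0, 0, 1], "angular": [0, 0, 0], "grip": 0}]'

```text
time_s: 8.6
tcp_pos: [0.3958, -0.1574, 0.1636]
tcp_rot: [0.989, -0.149, 0.001, -0.0]
ft_force: [-0.2, -0.3, -0.1]
opening: 0.0347
```

```bash
python3 - <<'E'
from h import *
s=state();print(s["tcp_pos"],s["ft_force"],s["time_s"],s["opening"])
O=np.array([.4263,-.0534]);ey=np.array([.298,.9545]);ex=np.array([.9545,-.298])
for n in("top","scene"):
    p,d=capture(n);X=cloud(n,d)
    F=np.stack([(X[...,:2]-O)@ex,(X[...,:2]-O)@ey,X[...,2]],-1)*1000
    for nm,(y0,y1,z0,z1) in dict(posttop=(-150,-80,85,98),tabtop=(20,70,105,118)).items():
        m=(abs(F[...,0])<30)&(F[...,1]>y0)&(F[...,1]<y1)&(F[...,2]>z0)&(F[...,2]<z1)
        Q=F[m];
        if len(Q): print(n,nm,len(Q),np.median(Q,0).round(1),np.percentile(Q,3,0).round(1),np.percentile(Q,97,0).round(1))
    p=p[130:280,200:390];cv2.imwrite(f"pics/{n}4.png",cv2.cvtColor(cv2.resize(p,None,fx=3.9,fy=3.9),cv2.COLOR_RGB2BGR))
for y in(.042,.067):print(O+ey*y)
E
```

```text
[ 0.3958368  -0.15743061  0.16360044] [-0.23909396 -0.31014267 -0.08133347] 8.6 0.034717516865697476
top posttop 54 [  -4.6 -109.4   95.2] [ -10.8 -116.4   87.3] [  12.2 -103.5   97.6]
scene posttop 79 [   0.6 -112.    93.8] [  -9.5 -116.6   85.6] [  13.8 -104.1   97.1]
scene tabtop 49 [  0.3  39.7 110.6] [-10.3  36.1 105.2] [ 10.7  46.5 113.5]
[ 0.438816 -0.013311]
[0.446266  0.0105515]
```

View pics/scene4.png

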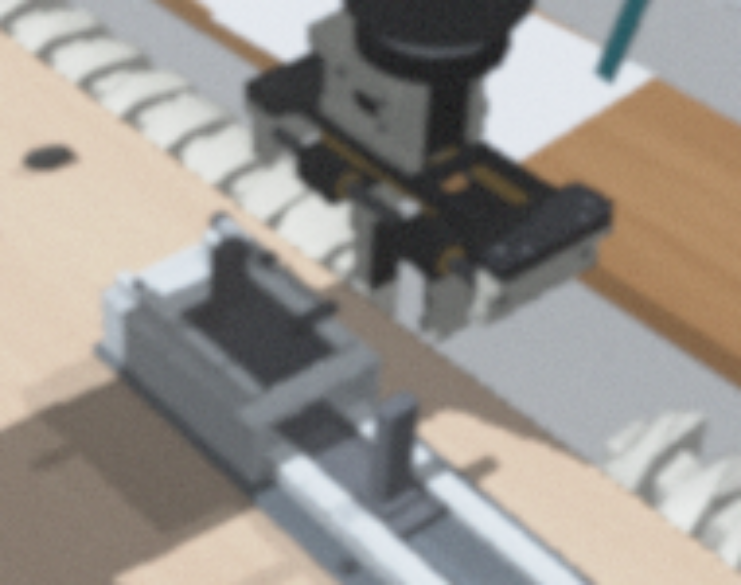

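The post rests at y ≈ −110 mm, which is home, and the tab is at +41 to +42 mm, so the shutter is shut. Next I go over the tab.

Request:
move_arm --motion '[{"travel": [0.1, 0.3, 0], "angular": [0, 0, 0], "grip": 0.6}, {"travel": [0.2, 0.65, 0], "angular": [0, 0, 0], "grip": 0.6}, {"travel": [0.3, 1, 0], "angular": [0, 0, 0], "grip": 0.6}]'

```text
time_s: 9.0
tcp_pos: [0.425, -0.0565, 0.1611]
tcp_rot: [0.989, -0.149, -0.0, -0.0]
ft_force: [1.7, 0.0, -1.0]
opening: 0.0623
```

Request:
move_arm --motion '[{"travel": [0.07, 0.22, 0], "angular": [0, 0, 0], "grip": 0.6}, {"travel": [0.13, 0.44, 0], "angular": [0, 0, 0], "grip": 0.6}, {"travel": [0.13, 0.44, 0], "angular": [0, 0, 0], "grip": 0.6}, {"travel": [0.13, 0.44, 0], "angular": [0, 0, 0], "grip": 0.6}, {"travel": [0.13, 0.44, 0], "angular": [0, 0, 0], "grip": 0.6}]'

```text
time_s: 9.5
tcp_pos: [0.4377, -0.0139, 0.1611]
tcp_rot: [0.989, -0.149, -0.0, 0.0]
ft_force: [-0.2, 0.1, -0.4]
opening: 0.0698
```

```bash
python3 - <<'E'
from h import *
s=state();print(s["tcp_pos"],s["ft_force"],s["time_s"],s["opening"])
for n in("top","scene"):
    p,d=capture(n);p=p[100:250,190:380];cv2.imwrite(f"pics/{n}5.png",cv2.cvtColor(cv2.resize(p,None,fx=3.9,fy=3.9),cv2.COLOR_RGB2BGR))
E
```

```text
[ 0.43770717 -0.01387205  0.16111561] [-0.17736715  0.08001968 -0.39805221] 9.5 0.06981229018332907
```

View pics/scene5.png

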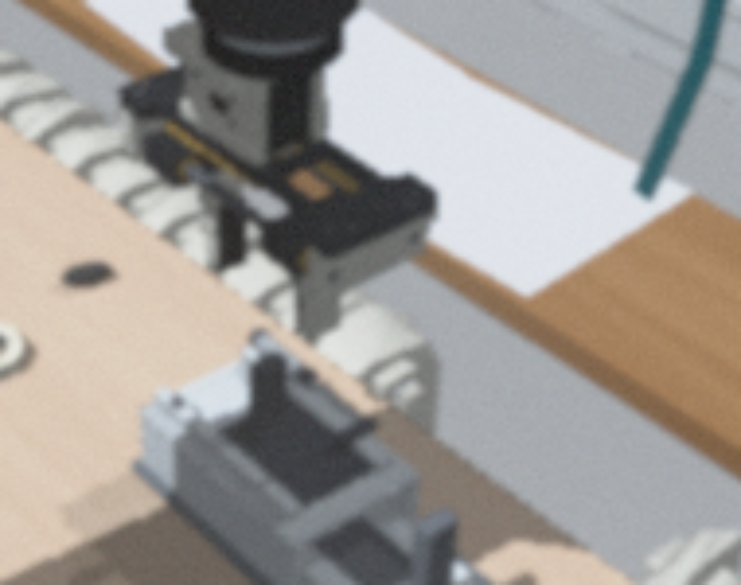

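The fingers straddle the tab (tab top at about (270,365) in the crop). Going down 84 mm.

Request:
move_arm --motion '[{"travel": [0.01, 0, -0.25], "angular": [0, 0, 0], "grip": 0.6}, {"travel": [0.01, 0, -0.5], "angular": [0, 0, 0], "grip": 0.6}, {"travel": [0.01, 0, -0.7], "angular": [0, 0, 0], "grip": 0.6}, {"travel": [0.01, 0, -0.84], "angular": [0, 0, 0], "grip": 0.6}, {"travel": [0.01, 0, -0.84], "angular": [0, 0, 0], "grip": 0.6}]'

```text
time_s: 10.1
tcp_pos: [0.4377, -0.0145, 0.076]
tcp_rot: [0.989, -0.15, -0.002, 0.001]
ft_force: [-1.1, 0.6, -0.8]
opening: 0.0701
```

Request:
move_arm --motion '[{"travel": [0, 0, 0], "angular": [0, 0, 0], "grip": -1}, {"travel": [0, 0, 0], "angular": [0, 0, 0], "grip": -1}, {"travel": [0, 0, 0], "angular": [0, 0, 0], "grip": -1}, {"travel": [0, 0, 0], "angular": [0, 0, 0], "grip": -1}, {"travel": [0, 0, 0], "angular": [0, 0, 0], "grip": -1}, {"travel": [0, 0, 0], "angular": [0, 0, 0], "grip": -1}, {"travel": [0, 0, 0], "angular": [0, 0, 0], "grip": -1}, {"travel": [0, 0, 0], "angular": [0, 0, 0], "grip": -1}, {"travel": [0, 0, 0], "angular": [0, 0, 0], "grip": -1}, {"travel": [0, 0, 0], "angular": [0, 0, 0], "grip": -1}]'

```text
time_s: 11.1
tcp_pos: [0.4395, -0.0128, 0.0776]
tcp_rot: [0.989, -0.149, 0.0, -0.0]
ft_force: [-0.9, 4.7, 1.4]
opening: 0.0115
```

Request:
move_arm --motion '[{"travel": [0.01, 0.04, 0], "angular": [0, 0, 0], "grip": -1}, {"travel": [0.03, 0.08, 0], "angular": [0, 0, 0], "grip": -1}, {"travel": [0.04, 0.12, 0], "angular": [0, 0, 0], "grip": -1}, {"travel": [0.05, 0.16, 0], "angular": [0, 0, 0], "grip": -1}, {"travel": [0.065, 0.21, 0], "angular": [0, 0, 0], "grip": -1}, {"travel": [0.075, 0.25, 0], "angular": [0, 0, 0], "grip": -1}, {"travel": [0.075, 0.25, 0], "angular": [0, 0, 0], "grip": -1}, {"travel": [0.075, 0.25, 0], "angular": [0, 0, 0], "grip": -1}, {"travel": [0.075, 0.25, 0], "angular": [0, 0, 0], "grip": -1}]'

```text
time_s: 12.0
tcp_pos: [0.4464, 0.0102, 0.0775]
tcp_rot: [0.989, -0.149, -0.0, 0.001]
ft_force: [1.2, -9.6, 0.7]
opening: 0.0118
```

```bash
python3 - <<'E'
from h import *
s=state();print(s["tcp_pos"],s["ft_force"],s["time_s"],s["opening"])
O=np.array([.4263,-.0534]);ey=np.array([.298,.9545]);ex=np.array([.9545,-.298])
print((s["tcp_pos"][:2]-O)@ey,(s["tcp_pos"][:2]-O)@ex)
for n in("top","scene"):
    p,d=capture(n);X=cloud(n,d)
    F=np.stack([(X[...,:2]-O)@ex,(X[...,:2]-O)@ey,X[...,2]],-1)*1000
    m=(abs(F[...,0])<30)&(F[...,1]>-150)&(F[...,1]<-80)&(F[...,2]>85)&(F[...,2]<98)
    if m.sum(): print(n,m.sum(),np.median(F[m],0).round(1),np.percentile(F[m],3,0).round(1),np.percentile(F[m],97,0).round(1))
    # shutter edge: first low-to-high along y inside window
    m=(abs(F[...,0])<18)&(F[...,1]>-40)&(F[...,1]<30)
    for a in range(-25,30,5):
        k=m&(F[...,1]>=a)&(F[...,1]<a+5);print(a,k.sum(),np.median(F[k][:,2]).round(0) if k.any() else '',end=' | ')
    print()
    p=p[150:260,200:350];cv2.imwrite(f"pics/{n}6.png",cv2.cvtColor(cv2.resize(p,None,fx=5,fy=5,interpolation=cv2.INTER_CUBIC),cv2.COLOR_RGB2BGR))
    print(proj(n,np.r_[O,.058])-[200,150])
E
```

```text
[0.44640186 0.01022497 0.07753305] [ 1.21902848 -9.60776992  0.67848412] 12.0 0.011778579002047268
0.0667203828729222 0.00022698173936509455
top 86 [  -0.4 -110.    94.9] [ -10.8 -116.7   88.7] [  12.1 -103.2   97.7]
-25 62 187.0 | -20 60 187.0 | -15 63 187.0 | -10 66 187.0 | -5 69 187.0 | 0 14 59.0 | 5 22 59.0 | 10 20 59.0 | 15 202 432.0 | 20 365 475.0 | 25 200 517.0 | 
[[80.34134261 56.05179854]]
scene 78 [   0.2 -112.8   93.3] [  -8.9 -116.6   85.6] [  13.6 -102.7   97.4]
-25 102 155.0 | -20 37 186.0 | -15 25 187.0 | -10 20 187.0 | -5 38 185.0 | 0 42 58.0 | 5 29 58.0 | 10 25 59.0 | 15 315 426.0 | 20 1374 411.0 | 25 282 339.0 | 
[[69.19190166 69.42328296]]
```

View pics/scene6.png

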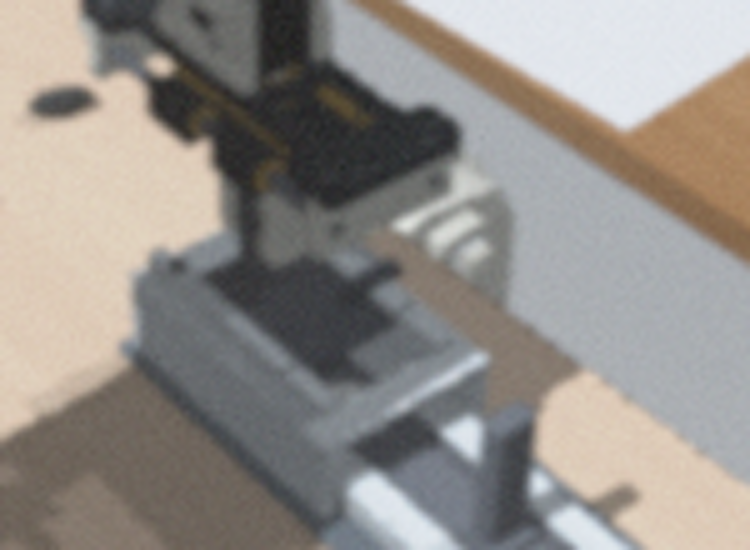

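View pics/top6.png

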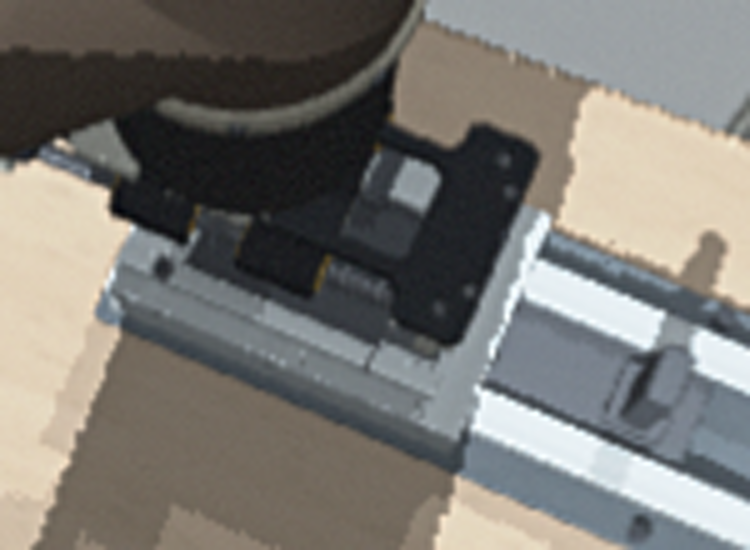

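The shutter's front edge now crosses the window (from about (392,320) to (345,380) in the scene crop), and the fingers are still holding the tab. One check of the edge position against the window's middle:

```bash
python3 - <<'E'
from h import *
O=np.array([.4263,-.0534]);ey=np.array([.298,.9545]);ex=np.array([.9545,-.298])
p,d=capture("scene");X=cloud("scene",d)
F=np.stack([(X[...,:2]-O)@ex,(X[...,:2]-O)@ey,X[...,2]],-1)*1000
m=(abs(F[...,0])<22)&(F[...,1]>-30)&(F[...,1]<30)&(F[...,2]>20)&(F[...,2]<66)
Q=F[m]
for a in range(-26,26,4):
    k=Q[(Q[:,1]>=a)&(Q[:,1]<a+4)];print(a,len(k),np.percentile(k[:,2],[5,50,95]).round() if len(k) else '')
for uv in((392,320),(345,380),(368,350)):
    w=onplane("scene",[np.array(uv)/5+[200,150]],.058)[0][:2]-O;print(uv,(w@ex*1000).round(1),(w@ey*1000).round(1))
s=state();print(s["tcp_pos"],s["ft_force"],s["joint_vel"].round(4),s["time_s"])
P,D=capture("top");print(np.abs(P[120:240,120:180].astype(int)-np.load("top0.npz")["p"][120:240,120:180]).mean())
p0=np.load("scene0.npz")["p"]; print(np.abs(p[160:215,155:220].astype(int)-p0[160:215,155:220]).mean())
E
```

```text
-26 11 [36. 54. 55.]
-22 0 
-18 0 
-14 0 
-10 0 
-6 1 [59. 59. 59.]
-2 30 [25. 58. 60.]
2 28 [22. 57. 60.]
6 26 [23. 58. 61.]
10 26 [57. 58. 60.]
14 22 [57. 59. 62.]
18 20 [57. 59. 61.]
22 21 [21. 58. 60.]
(392, 320) 29.5 1.6
(345, 380) -14.5 -17.4
(368, 350) 7.0 -7.9
[0.44636983 0.01020368 0.07753455] [ 3.206275   -9.45971281  0.42511941] [-0.0007  0.0001  0.0017  0.0006 -0.0008  0.0003] 12.15
58.171898148148145
41.475058275058274
```

Request:
move_arm --motion '[{"travel": [0.002, 0.006, 0], "angular": [0, 0, 0], "grip": -1}, {"travel": [0.002, 0.006, 0], "angular": [0, 0, 0], "grip": -1}, {"travel": [0.002, 0.006, 0], "angular": [0, 0, 0], "grip": -1}, {"travel": [0.002, 0.006, 0], "angular": [0, 0, 0], "grip": -1}, {"travel": [0.002, 0.006, 0], "angular": [0, 0, 0], "grip": -1}]'

```text
time_s: 12.7
tcp_pos: [0.4465, 0.0107, 0.0775]
tcp_rot: [0.989, -0.149, -0.0, 0.001]
ft_force: [2.2, -9.8, 0.5]
opening: 0.0117
```

```bash
python3 - <<'E'
from h import *
p,d=capture("scene");cv2.imwrite("pics/s7.png",cv2.cvtColor(np.hstack([cv2.resize(a[140:270,140:270],None,fx=3,fy=3) for a in(np.load("scene0.npz")["p"],p)]),cv2.COLOR_RGB2BGR))
s=state();print(s["tcp_pos"],s["ft_force"],s["opening"])
E
```

```text
[0.446536   0.01073332 0.07754096] [  2.77498014 -10.02754274   0.90444986] 0.011743397830514283
```

View pics/s7.png

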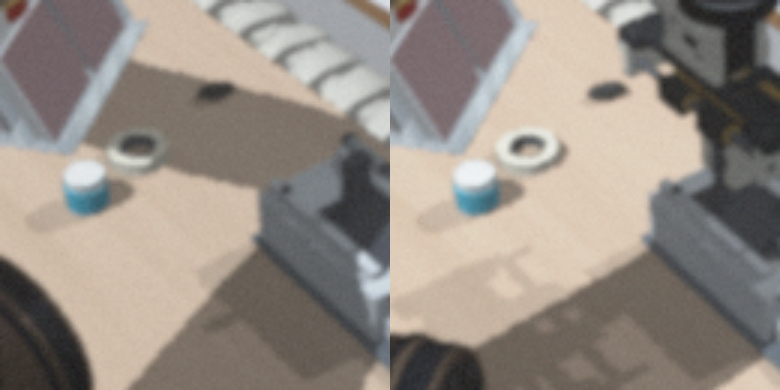

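The jar (85,187 → 475−390), ring and pebble are where they were. Handing in.

```bash
python3 -c "
from station import *
print(finish_job())"
```

```text
the job is handed in; nothing more can be done
None
```

I slid the carrier home against its end stop with the shutter shut, then pulled the shutter to about half travel. I handed in at about 12.8 s with the gripper still holding the tab. No verdict was reported.

- **Carrier:** the stop pushed back with about 12 N. After I let go, the post measured at y ≈ −110 mm in the fixture frame, and again once the shutter was open.
- **Shutter:** by TCP travel it is about 24.5–25 mm open. The spring pull was about 10 N, against 9 N expected at half travel. The fingers were closed to 11.7 mm on the 12 mm tab, and the arm was at rest.
- **Edge of the shutter:** the depth image put it about 1–2 mm short of the window's middle before a last nudge of 0.6 mm. The pixels I picked by eye for the edge gave inconsistent positions (+2 to −17 mm), so I disregarded them.
- **Jar, tape ring and pebble:** before and after pictures show them in the same places. A raw pixel comparison was useless because the arm's shadow had moved.

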